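# Seat the dome magnifier in its three-point viewing nest

## Task

Take the dome magnifier off the slate pad, set it down upright in the open mouth of the dark wooden nest, then nudge it along the white fence past the sprung roller until you feel it bear on the stop pin, whose screw setting differs each time, and bed it there with a steady push of about 8 N for half a second. It is glass: let nothing on the nest press on it with more than 12 N. Leave it held by fence, pin and roller together, and leave the other display pieces where they stand.

Things in the scene. Friction and masses are not known exactly. Their poses are not given: they have to be found in the camera images.
- lens: the dome magnifier: a silvery metal collar, an upright cylinder 56 mm across and 26 mm high, with a clear glass dome on top (50 mm across at its foot, highest point 37 mm above the underside); about 0.16 kg, mass varies. Origin at the centre of the underside, z up. Grip it across the collar, best by the collar's upper 14 mm.
- nest: fixed waxed, slippery dark-wood board 180 (x) by 130 (y) by 12 mm, origin under its centre on the table; x is the push direction from the open mouth (-x end, robot side) to the stop pin, y to its left, z up. Floor = board top. A fixed steel roller housing 34 (x) by 12 (y) by 14 mm high is centred at x +6, y +59 mm. Nothing but the pin (16 mm) stands over 14 mm above the floor
- nest_home (a point): point on the nest floor, centre of a thin brass disc 40 mm across (board x +30, y 0): where the magnifier's underside centre nominally lies when it bears on fence, pin and roller; axes as the nest. The true place is up to 8 mm before or beyond it along x, as the screw of the stop pin is set, so the pin has to be felt
- nest_mouth (a point): point on the nest floor in the open mouth (70 mm before home, 4 mm to the left: board x -40, y +4). Set the magnifier's centre down here, or within 7 mm along x and 3 mm across: there it stands just clear of fence and roller; it meets the roller about 59 mm before home
- stop: fixed brass block 14 (x) by 28 (y) by 12 mm high at the nest far end, origin under its centre, carrying the stop pin: upright, polished brass, 12 mm across, 16 mm high, on a screw. Nominally its axis is 21 mm before the block's origin, 32 mm ahead of home and 12 mm to its left, but the screw is set by hand: it stands up to 8 mm nearer or farther along x, locked and not measured
- fence: fixed slippery white plastic rail on the nest floor along its x, 115 mm long, 8 mm wide, 10 mm high, on the right (-y) side; origin at the centre of its underside, its inner face lies 4 mm to +y of that and 28 mm from home; it runs from 95 mm before home to 20 mm beyond it
- plunger: slide with a free-turning red roller 24 mm across, top 7 mm over the floor (fingers must pass above); origin on the roller's axis at floor level, at rest 24 mm before home, 20 mm left of it. A 0.2 N/mm spring drives it towards the fence; the passing magnifier moves it up to 20 mm to +y, then it closes behind the widest part. Passing it takes a few newtons; on the pin the push rises steeply
- pad: fixed dark slate pad 130 by 130 by 6 mm under the magnifier at the start, origin at the centre of its underside
- ring_block: bystander: light wooden cube, 36 mm, origin under its centre
- coaster: bystander: round dark slate, 70 mm across, 7 mm thick, origin under its centre
- t_stand_low: bystander: small steel T-stand on a 48 mm round foot, 69 mm high, origin under its centre
- t_stand_tall: bystander: steel T-stand on a 48 mm round foot, 99 mm high, origin under its centre
- slant_block: bystander: slanting wooden display back on a 60 by 50 mm foot, 111 mm high, origin under its foot
- dish: bystander: white bowl 90 mm across, 25 mm high, origin under its centre
- bangle: bystander: copper bangle 68 mm across, 12 mm high, origin under its centre
Mind the look-alikes: they are no part of the job. There is more than one size of the nest; the one meant has the size given above.

How it is judged (in metres and radians):
On the way, in this order (a step that is already met when the one before it is completed fails the run):
1. the magnifier stands upright in the open mouth of the nest, before the roller (x of lens in the frame of nest_home between -0.09 and -0.05 m and y of lens in the frame of nest_home between -0.005 and 0.02 m and z of lens in the frame of nest_home between -0.002 and 0.003 m and angle between lens's own z axis and vertical below 0.06 rad), for 0.2 s.
2. the magnifier is pressed home: at least 4.5 N on the stop pin for 0.3 s (x of lens in the frame of nest_home between -0.011 and 0.011 m and y of lens in the frame of nest_home between -0.003 and 0.003 m and z of lens in the frame of nest_home between -0.002 and 0.002 m and angle between lens's own z axis and vertical below 0.05 rad and contact force between lens and stop above 4.5 N), for 0.3 s.
At the end, for the whole second after the job is handed in: the magnifier stands upright (within 0.05 rad) on the nest floor within 11 mm along and 3 mm across of nominal home, at rest, released, touching all three of stop pin (over 0.2 N), fence (over 0.2 N) and roller (over 0.3 N) (x of lens in the frame of nest_home between -0.011 and 0.011 m and y of lens in the frame of nest_home between -0.003 and 0.003 m and z of lens in the frame of nest_home between -0.002 and 0.002 m and angle between lens's own z axis and vertical below 0.05 rad and contact force between lens and stop above 0.2 N and contact force between lens and fence above 0.2 N and contact force between lens and plunger above 0.3 N and linear speed of lens below 0.01 m/s).
It fails at once if more than 12 N between the magnifier and the stop pin (contact force between lens and stop above 12 N).
It fails at once if more than 12 N between the magnifier and the fence (contact force between lens and fence above 12 N).
It fails at once if more than 12 N between the magnifier and the sprung roller (contact force between lens and plunger above 12 N).
It fails at once if the magnifier tips over (angle between lens's own z axis and vertical above 0.5 rad).
It fails at once if a bystander is pushed from its place (over 15 mm) (distance of any of ring_block, coaster, t_stand_low, t_stand_tall, slant_block, dish, bangle from where it was at the start of the episode above 0.015 m).
It also fails if it takes over 72 s, if anything falls off the work surface, if the arm or the gripper's body presses on something with over 40 N, if the wrist force passes 120 N, or if a joint passes its speed limit or range.

## Robot

A 6-joint arm with a two-finger parallel gripper is mounted at the origin on the work surface. World frame = base frame: x ahead of the robot, y to its left, z up, the work surface at z = 0. Lengths are in m, angles in degrees, forces in N, time in s.
With the tool pointing down it reaches from about 0.25 to 0.725 m from the base axis. Payload 4 kg.
Tool frame: the origin (TCP) lies at the very end of the fingers, on their centre line; the grasp point (between the pads) lies 19 mm behind it; z points along the fingers, y is the line along which they close (so a half turn about z gives the same grasp; the last joint's range is limited). The gripper opens to 85 mm and grips with 20 to 120 N. Pads are 22 mm wide; open, the fingers measure 114 mm over their backs; the gripper's body (76 mm by 85 mm) begins 54 mm behind the grasp point. The pads swing forward as they close: fully open they stand 13 mm farther back than shut.
Start: joints at [64.229, 13.785, 0.286, 76.501, 0, 90], TCP at [0.217, 0.45, 0.207] pointing down, gripper open.
Joint ranges: [-155.79, 155.79], [-60.16, 107.12], [-62.33, 73.08], [-114, 123.19], [-81.49, 82.49], [-180, 180]. Speed limits (degrees/s): [159.86, 159.86, 180, 180, 180, 180].

## Interface

Orientations are given as [roll, pitch, yaw] about the fixed x, y, z axes, in that order (R = Rz(yaw) Ry(pitch) Rx(roll)).
In Python, from station import ctrl gives the robot as it stands.
- The arm moves only by the tool play_rows, never from a script. Its arguments are lists of equal length, an entry for each row: "slide": the shift along the tool's x, y, z in m, a list of three; "spin": the turn about the tool's z in degrees. In form: {"slide": [[tx, ty, tz], ...], "spin": [spin, ...]}. A call has 1 to 12 rows; each row is the pose to reach, as a shift and turn from the pose commanded when the call began, along the tool's axes at that moment; what a row does not reach only later rows make up. A row lasts 1/8 s, in which the tool goes at most 62.5 mm and 10.7 degrees, less where a joint would pass 70% of its speed; a pose out of reach is approached as far as the arm can. A call with a gripper value outside its range is refused whole. "jaw" is the finger opening in m, from 0 to 0.0854, set as the call begins (left out, the last holds). The fingers move at their own pace and stop on an object; the grip force is fixed at half the most. Time passes only in rows, so rows that repeat a pose let the fingers close. It gives the time, the measured TCP pose, the force, the opening and the grip force at its end, in the units of the state.
- ctrl.observe(): the state, without advancing time (a new reading comes with each control period).
- ctrl.snapshot(name): name is "scene" or "top" or "wrist"; returns the picture (480x640x3 uint8, red, green, blue); there is no depth.
- ctrl.camera_info(name): a dict with "vertical_fov" (degrees; the focal length in pixels is half the picture's height over the tangent of half this angle, whatever the lens; pixels are square), "cx", "cy" (the principal point, pixels), "rvec" (rotation vector, rad) and "tvec" (3), from world to camera coordinates, as OpenCV has them. Camera axes: x right, y down, z forward; pixel columns grow to the right and rows downward; lengths in m; the calibration is good to about 2 mm. A picture is of the moment at which its call begins: read the wrist's pose just before it. camera_info takes no time and is no camera call; for the wrist camera it gives the pose at the moment of the call.
- ctrl.job_done(): hands the job in; it is judged then, once.
The state is a dict: "t": time; "joint_positions": joint angles; "qvel": joint speeds; "joint_torque": joint torques, N m; "tcp_pos": TCP position; "ee_rot": TCP orientation; "wrist_force": force on the tool from outside, world axes, zero at the start; "torque": the same for the moment, N m; "width": finger opening in m; "gripper_force": force on a finger pad.
Only numpy, scipy, OpenCV 4.12 (cv2) and the standard library are available. Lean on these libraries where they do the work, as an engineer would, in place of code of your own. Each camera call takes 0.05 s, during which the arm holds its last target. There are 200 camera calls.

## Working session

There is one attempt and no reset: what is moved stays moved. The work goes in short steps, Python scripts to look and compute and a tool call to move; the robot and the scene stay as the last step left them, time stands still between calls to the robot, and variables do not carry over. Pictures are saved under pics/ and viewed, at most 10 in all, crops included, and the job is handed in when it is done.

Besides the shell and the picture viewer there is one more tool, called after ">>>" by a JSON object that holds its "op" and its "data". play_rows: Moves the arm, as the interface text tells. Its arguments: {"type":"object","properties":{"slide":{"type":"array","items":{"type":"array","items":{"type":"number"}}},"spin":{"type":"array","items":{"type":"number"}},"jaw":{"type":"number"}},"required":["slide","spin"]}

```bash
mkdir -p pics; cat > h.py <<'E'
import numpy as np, cv2
from station import ctrl
def snap(n,f):
    ci=ctrl.camera_info(n); im=ctrl.snapshot(n); cv2.imwrite(f'pics/{f}.png',im[:,:,::-1])
    np.save(f'pics/{f}.npy',np.array([ci['vertical_fov'],ci['cx'],ci['cy'],*np.ravel(ci['rvec']),*np.ravel(ci['tvec'])])); return im
def ray(f,uv,z):
    a=np.load(f'pics/{f}.npy'); F=240/np.tan(np.radians(a[0]/2)); R=cv2.Rodrigues(a[3:6])[0]; c=-R.T@a[6:9]
    uv=np.atleast_2d(uv).astype(float); d=np.c_[(uv[:,0]-a[1])/F,(uv[:,1]-a[2])/F,np.ones(len(uv))]@R
    return c+d*((z-c[2])/d[:,2])[:,None]
def proj(f,P):
    a=np.load(f'pics/{f}.npy'); F=240/np.tan(np.radians(a[0]/2)); K=np.array([[F,0,a[1]],[0,F,a[2]],[0,0,1]])
    return cv2.projectPoints(np.atleast_2d(P).astype(float),a[3:6],a[6:9],K,None)[0][:,0]
E
python3 - <<'E'
from h import *
a=snap('top','top0');snap('scene','sc0')
for n in('top','scene','wrist'):print(n,ctrl.camera_info(n))
print(ctrl.observe())
E
```

```text
top {'vertical_fov': 55.09267514775224, 'cx': 323.7820237975833, 'cy': 238.46116553583894, 'rvec': array([ 2.23270793, -2.16821746,  0.07506872]), 'tvec': array([-0.01741218,  0.52152227,  1.02313565])}
scene {'vertical_fov': 51.18636900415818, 'cx': 310.22176090128363, 'cy': 240.41504229636985, 'rvec': array([ 0.71617359,  2.48528671, -1.24216497]), 'tvec': array([ 0.44640293, -0.13308676,  1.26986257])}
wrist {'vertical_fov': 60.69532771506837, 'cx': 322.7681446112567, 'cy': 239.75173677882378, 'rvec': array([-2.41026318, -1.51328232, -0.25422314]), 'tvec': array([-0.49911844, -0.04339139,  0.38046588])}
{'t': 0.1, 'joint_positions': array([ 6.42296825e+01,  1.38280519e+01,  2.20548377e-01,  7.65010484e+01,
       -5.65316047e-04,  8.99999042e+01]), 'qvel': array([-0.02912424, -0.05794587,  0.16070326, -0.04636129,  0.02655098,
        0.03519009]), 'joint_torque': array([-5.10819809e-04, -3.73138261e+01,  2.53010184e+01,  1.08721710e-02,
       -2.58320324e-05,  3.37399186e-06]), 'tcp_pos': array([0.21711825, 0.44971767, 0.20649464]), 'ee_rot': array([-1.79891448e+02,  5.65133540e-04,  1.54229779e+02]), 'wrist_force': array([0.10757076, 0.58041601, 0.16619946]), 'torque': array([-0.04917549, -0.00615783, -0.06443357]), 'gripper_force': 0.0, 'width': 0.08545492150996044}
```

View pics/top0.png

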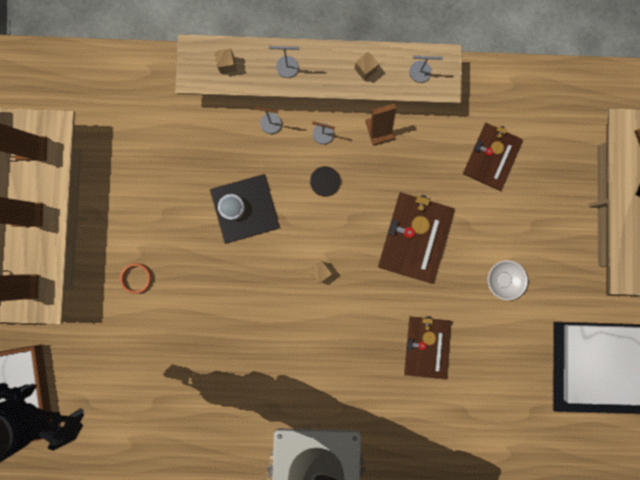

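View pics/sc0.png

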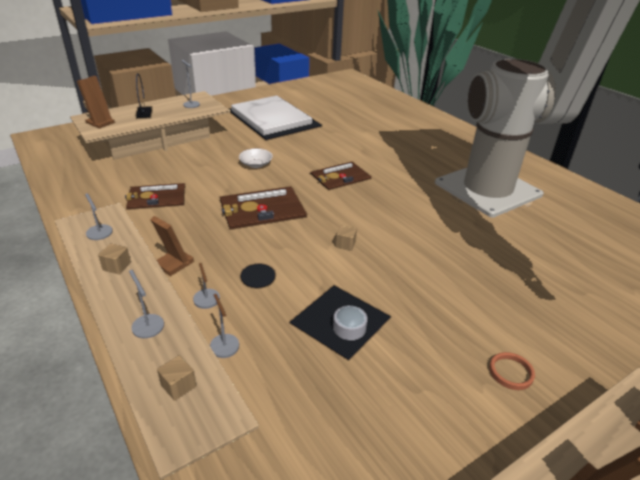

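The top picture shows three nests: at pixels (417,237), (493,157) and (428,347). The large one at (417,237) looks like the 180 x 130 mm board. The lens is on the slate pad at (231,207). I'll measure the boards and view an enlarged crop.

```bash
cat > m.py <<'E'
from h import *
im=cv2.imread('pics/top0.png'); hsv=cv2.cvtColor(im,cv2.COLOR_BGR2HSV)
def rect(mask,z,box):
    m=np.zeros_like(mask);x0,y0,x1,y1=box;m[y0:y1,x0:x1]=mask[y0:y1,x0:x1]
    ys,xs=np.nonzero(m); P=ray('top0',np.c_[xs,ys],z)[:,:2].astype(np.float32)
    c,s,a=cv2.minAreaRect(P); return np.round(c,4),np.round(s,4),round(a,2),len(xs)
v=im.max(2)
for b in [(370,185,460,290),(460,118,528,195),(400,310,458,385)]:
    mk=(v<95).astype(np.uint8); mk=cv2.morphologyEx(mk,cv2.MORPH_OPEN,np.ones((3,3)))
    print('board',rect(mk,.012,b))
    w=((hsv[...,2]>150)&(hsv[...,1]<60)).astype(np.uint8); print(' fence',rect(w,.022,b))
x0,y0,x1,y1=370,185,460,290
ys,xs=np.nonzero((((hsv[...,0]<5)|(hsv[...,0]>174))&(hsv[...,1]>170)&(v>110))[y0:y1,x0:x1]); print('red',xs.mean()+x0,ys.mean()+y0,ray('top0',[xs.mean()+x0,ys.mean()+y0],.019))
b=(205,170,285,245)
print('pad',rect((v<60).astype(np.uint8),.006,b))
m=((v>85)).astype(np.uint8); m[:, :214]=0;m[:188]=0;m[:,250:]=0;m[224:]=0
ys,xs=np.nonzero(m);c=(xs.min()+xs.max())/2,(ys.min()+ys.max())/2;print('lens',c,xs.min(),xs.max(),ys.min(),ys.max(),ray('top0',c,.03))
A=cv2.resize(im[180:295,365:465],None,fx=5,fy=5,interpolation=2);B=cv2.resize(im[180:295,205:265],None,fx=5,fy=5,interpolation=2)
cv2.imwrite('pics/c0.png',np.hstack([A,B]))
E
python3 m.py
```

```text
board (array([ 0.53  , -0.2123]), array([0.1322, 0.1779]), 74.6, 3670)
 fence (array([ 0.5158, -0.2396]), array([0.008 , 0.1127]), 75.03, 179)
board (array([ 0.7216, -0.384 ]), array([0.0959, 0.131 ]), 67.5, 1867)
 fence (array([ 0.7087, -0.4023]), array([0.0062, 0.0797]), 66.83, 96)
board (array([ 0.2848, -0.2424]), array([0.0959, 0.1293]), 86.34, 1913)
 fence (array([ 0.2772, -0.2633]), array([0.0054, 0.0797]), 85.6, 95)
red 408.8382352941176 232.47058823529412 [[ 0.54074076 -0.19313658  0.019     ]]
pad (array([0.5856, 0.1789]), array([0.126, 0.126]), 17.63, 2323)
lens (np.float64(228.5), np.float64(208.0)) 214 243 193 223 [[0.58239444 0.21161933 0.03      ]]
```

View pics/c0.png

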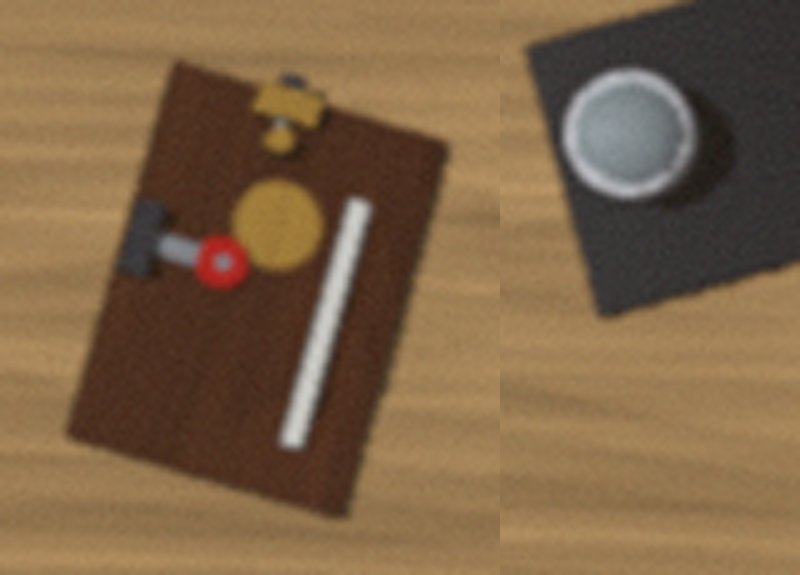

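Candidates: (417,237) measures 178 x 132 mm, while (493,157) and (428,347) both measure about 131 x 96 mm. Only the first fits 180 x 130. The crop confirms it: pin and block at the top, roller on the left, fence on the right. Its nest yaw is about -15°. The lens is centred at about (230.6,206.6).

```bash
cat >> h.py <<'E'
from scipy.spatial.transform import Rotation as Ro
def st():
    s=ctrl.observe(); return s,np.array(s['tcp_pos']),Ro.from_euler('xyz',s['ee_rot'],degrees=True).as_matrix()
def to(P):  # slide needed
    s,p,R=st(); return np.round(R.T@(np.array(P)-p),4)
E
python3 - <<'E'
from h import *
L=ray('top0',[230.3,206.3],.032)[0];print('lens',L)
s,p,R=st(); ci=ctrl.camera_info('wrist');Rc=cv2.Rodrigues(ci['rvec'])[0];c=-Rc.T@ci['tvec']
print('cam in tool',R.T@(c-p),'axis',R.T@Rc[2], 'right',R.T@Rc[0])
print(to([L[0],L[1],.22]))
E
```

```text
lens [0.58607303 0.20740098 0.032     ]
cam in tool [ 8.42002955e-02 -3.75994025e-05 -1.66338059e-01] axis [-3.28963463e-01  4.12534169e-04  9.44342560e-01] right [ 2.23439676e-05  9.99999908e-01 -4.29064409e-04]
[-0.4376 -0.0578 -0.0134]
```

>>> {"op": "play_rows", "data": {"slide": [[-0.04,-0.005,-0.002],[-0.08,-0.01,-0.004],[-0.12,-0.016,-0.006],[-0.16,-0.021,-0.008],[-0.2,-0.026,-0.01],[-0.24,-0.032,-0.012],[-0.28,-0.037,-0.013],[-0.32,-0.042,-0.013],[-0.36,-0.048,-0.013],[-0.4,-0.053,-0.013],[-0.43,-0.057,-0.013],[-0.438,-0.058,-0.013]], "spin": [10,20,30,40,50,60,70,80,90,100,110,120]}}

```text
t: 1.6
tcp_pos: [0.5878, 0.2059, 0.219]
ee_rot: [-180.0, 0.1, 33.8]
wrist_force: [0.1, -0.1, -0.1]
width: 0.0856
gripper_force: 0.0
```

>>> {"op": "play_rows", "data": {"slide": [[0,0,0],[0,0,0],[0,0,0],[0,0,0],[0,0,0],[0,0,0]], "spin": [10,20,30,40,49.2,49.2]}}

```text
t: 2.35
tcp_pos: [0.5968, 0.0925, 0.2198]
ee_rot: [-172.6, 1.1, 4.8]
wrist_force: [-0.2, 0.7, 0.2]
width: 0.0852
gripper_force: 0.0
```

```bash
python3 - <<'E'
from h import *
snap('wrist','w1'); s,p,R=st(); print(s['t'],p,s['ee_rot'],proj('w1',[.586,.2074,.032]),s['wrist_force'])
E
```

```text
2.4 [0.5966642  0.08976603 0.2198036 ] [-172.66139286    1.14719081    4.63689018] [[223.63395399 193.63092682]] [-0.72396806 -1.51194918  0.93796195]
```

View pics/w1.png

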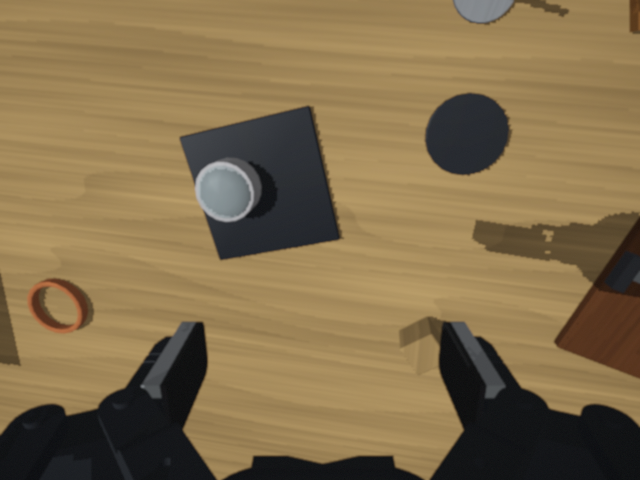

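```bash
python3 - <<'E'
from h import *
s,p,R=st(); print(s['joint_positions'],s['qvel'])
E
```

```text
[  4.58085775  26.57518691  20.13581394  84.71503212   7.33748179
 179.94351627] [ 1.87786964  0.23106291  0.79032197 -0.24599278 -0.2405328  -0.03211277]
```

The last joint hit its limit (yaw = j1 - j6 + 180), so I'll use the half-turn equivalent, yaw 165.

>>> {"op": "play_rows", "data": {"slide": [[0,0,0],[0,0,0],[0,0,0],[0,0,0],[0,0,0],[0,0,0],[0,0,0],[0,0,0],[0,0,0],[0,0,0],[0,0,0],[0,0,0]], "spin": [-10,-20,-30,-40,-50,-60,-70,-80,-90,-100,-110,-120]}}

```text
t: 3.9
tcp_pos: [0.5968, 0.0939, 0.2201]
ee_rot: [177.2, -6.9, 125.4]
wrist_force: [0.4, -0.6, -0.0]
width: 0.085
gripper_force: 0.0
```

```bash
python3 - <<'E'
from h import *
im=cv2.imread('pics/w1.png')
# lens top rim from w1
g=((im.max(2)>110)&(im[...,2].astype(int)-im[...,0]<25)).astype(np.uint8);g[:, :180]=0;g[:,275:]=0;g[:145]=0;g[235:]=0
c=max(cv2.findContours(g,0,1)[0],key=cv2.contourArea);print(cv2.fitEllipse(c),cv2.minEnclosingCircle(c))
s,p,R=st(); print(p,s['ee_rot'],s['joint_positions'])
E
```

```text
((224.11927795410156, 191.02218627929688), (55.352474212646484, 62.72000503540039), 142.24537658691406) ((224.0795440673828, 191.0795440673828), 31.512205123901367)
[0.59679697 0.09393493 0.22005188] [177.17762265  -6.94269143 125.42326937] [ 4.93434908 26.6026709  20.20864907 84.69364662  7.4129166  59.61185988]
```

The clipped move left about 7.5° of tilt (j5). I'll undo it symmetrically at the opposite limit of joint 6, where over-spinning should drive j5 back.

>>> {"op": "play_rows", "data": {"slide": [[0,0,0],[0,0,0],[0,0,0],[0,0,0],[0,0,0],[0,0,0],[0,0,0],[0,0,0],[0,0,0],[0,0,0],[0,0,0],[0,0,0]], "spin": [-10.5,-21,-31.5,-42,-52.5,-63,-73.5,-84,-94.5,-105,-115.5,-126]}}

```text
t: 5.4
tcp_pos: [0.5968, 0.094, 0.2201]
ee_rot: [176.0, 6.4, -109.0]
wrist_force: [0.0, -0.0, -0.1]
width: 0.0853
gripper_force: 0.0
```

>>> {"op": "play_rows", "data": {"slide": [[0,0,0],[0,0,0],[0,0,0],[0,0,0],[0,0,0],[0,0,0],[0,0,0],[0,0,0],[0,0,0],[0,0,0],[0,0,0],[0,0,0]], "spin": [-10.5,-21,-31.5,-42,-52.5,-63,-73.5,-84,-94.5,-105,-113,-119]}}

```text
t: 6.9
tcp_pos: [0.5944, 0.1155, 0.2198]
ee_rot: [-173.7, 0.4, 7.6]
wrist_force: [-0.1, 0.9, -0.2]
width: 0.0857
gripper_force: 0.0
```

```bash
python3 - <<'E'
from h import *
s,p,R=st(); print(p,s['ee_rot'],s['joint_positions'],R[:,2])
E
```

```text
[0.5943603  0.11553601 0.21977878] [-173.67111326    0.43525043    7.58167749] [   7.58208559   26.21164893   19.67584213   83.89939837    6.32888984
 -179.99958941] [-0.02202857  0.10827555 -0.99387683]
```

>>> {"op": "play_rows", "data": {"slide": [[0,0,0],[0,0,0],[0,0,0],[0,0,0]], "spin": [-7,-14,-20,-20]}}

```text
t: 7.4
tcp_pos: [0.5602, 0.2153, 0.2199]
ee_rot: [-177.5, -1.5, 19.6]
wrist_force: [-0.2, -0.2, 0.1]
width: 0.0851
gripper_force: 0.0
```

```bash
python3 - <<'E'
from h import *
s,p,R=st(); print(p,s['ee_rot'],s['joint_positions'],R[:,2])
E
```

```text
[0.56018423 0.21526351 0.21991827] [-177.4795244    -1.52284901   19.58695238] [  19.64609118   23.85226621   16.29902722   80.9213105     2.51890261
 -179.94082491] [ 0.01027103  0.05033217 -0.99867972]
```

>>> {"op": "play_rows", "data": {"slide": [[0,0,0],[0,0,0],[0,0,0]], "spin": [-7,-11,-11]}}

```text
t: 7.78
tcp_pos: [0.5387, 0.2601, 0.2201]
ee_rot: [180.0, -1.9, 25.7]
wrist_force: [-0.5, 0.0, -0.3]
width: 0.0857
gripper_force: 0.0
```

```bash
python3 - <<'E'
from h import *
s,p,R=st(); print(p,s['ee_rot'],s['joint_positions'],R[:,2])
E
```

```text
[0.5386937  0.26007392 0.2200651 ] [179.99277443  -1.88789747  25.71741134] [ 2.57756180e+01  2.33060654e+01  1.55320544e+01  8.03380998e+01
 -9.14312928e-03 -1.79941825e+02] [ 0.02973552  0.01418189 -0.99945719]
```

Tilt is down to a 1.9° residual in pitch, which is acceptable. Next I'll spin back to yaw 165.

>>> {"op": "play_rows", "data": {"slide": [[0,0,0],[0,0,0],[0,0,0],[0,0,0],[0,0,0],[0,0,0],[0,0,0],[0,0,0],[0,0,0],[0,0,0],[0,0,0]], "spin": [10.5,21,31.5,42,52.5,63,73.5,84,94.5,105,115.5]}}

```text
t: 9.15
tcp_pos: [0.5401, 0.2575, 0.2201]
ee_rot: [-178.3, 0.8, -90.4]
wrist_force: [0.4, -0.1, -0.7]
width: 0.0854
gripper_force: 0.0
```

```bash
python3 - <<'E'
from h import *
print(ray('w1',[224.1,191],.032)); s,p,R=st();print(s['ee_rot'])
print(to([.555,.207,.2]))
E
```

```text
[[0.58851708 0.20695012 0.032     ]]
[-178.27812526    0.79979622  -90.38433364]
[ 0.0507 -0.0146  0.0198]
```

>>> {"op": "play_rows", "data": {"slide": [[0.01,-0.01,0.004],[0.02,-0.02,0.008],[0.03,-0.03,0.012],[0.04,-0.04,0.016],[0.051,-0.047,0.02],[0.051,-0.047,0.02],[0.051,-0.047,0.02],[0.051,-0.047,0.02],[0.051,-0.047,0.02],[0.051,-0.047,0.02],[0.051,-0.047,0.02],[0.051,-0.047,0.02]], "spin": [10,20,30,40,50,60,70,80,90,100,104.6,104.6]}}

```text
t: 10.65
tcp_pos: [0.5876, 0.2069, 0.2008]
ee_rot: [178.8, 1.5, 165.4]
wrist_force: [-0.0, -0.5, 0.3]
width: 0.0854
gripper_force: 0.0
```

```bash
python3 - <<'E'
from h import *
im=snap('wrist','w2')[:,:,::-1]; s,p,R=st(); print(p,s['ee_rot'],s['joint_positions'],R[:,2])
q=proj('w2',[.5875,.207,.032])[0];print(q)
x,y=map(int,q);g=((im.max(2)>100)&(im[...,2].astype(int)-im[...,0]<30)).astype(np.uint8)
k=np.zeros_like(g);k[max(0,y-90):y+90,max(0,x-90):x+90]=1;g*=k
c=max(cv2.findContours(g,0,1)[0],key=cv2.contourArea);e=cv2.fitEllipse(cv2.convexHull(c));print(e);print(ray('w2',e[0],.032),ray('w2',cv2.boxPoints(e),.032))
o=im.copy();cv2.ellipse(o,e,(0,0,255),1);cv2.imwrite('pics/w2o.png',o)
E
```

```text
[0.58754855 0.20714947 0.20084213] [178.79818237   1.4758754  165.45703132] [19.32864537 26.59436005 17.74573973 79.25626341  0.17549907 33.85903655] [ 0.03019205  0.01383604 -0.99944835]
[318.63137599 197.98796616]
((319.42474365234375, 195.62734985351562), (66.57359313964844, 67.98603057861328), 45.22526931762695)
[[0.58571003 0.20815579 0.032     ]] [[0.57581029 0.16981606 0.032     ]
 [0.54802252 0.21862287 0.032     ]
 [0.59565406 0.24666708 0.032     ]
 [0.62670666 0.19676966 0.032     ]]
```

View pics/w2o.png

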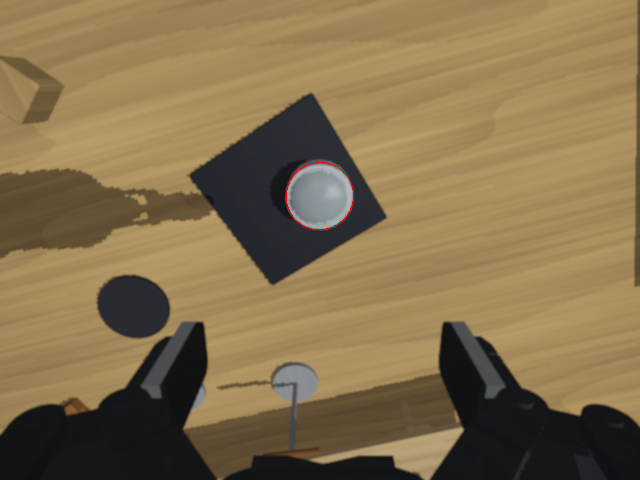

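The lens rim is outlined at (319,196), giving (0.586, 0.208). Descending for the grasp.

```bash
python3 - <<'E'
from h import *
print(to([.5862,.2078,.012]))
E
```

```text
[ 0.0063 -0.0037  0.1887]
```

>>> {"op": "play_rows", "data": {"slide": [[0.003,-0.002,0.03],[0.006,-0.004,0.07],[0.006,-0.004,0.11],[0.006,-0.004,0.14],[0.006,-0.004,0.17],[0.006,-0.004,0.189],[0.006,-0.004,0.189]], "spin": [0,0,0,0,0,0,0]}}

```text
t: 11.58
tcp_pos: [0.5847, 0.2074, 0.0099]
ee_rot: [178.9, 1.3, 165.5]
wrist_force: [0.3, -0.4, -0.1]
width: 0.0854
gripper_force: 0.0
```

>>> {"op": "play_rows", "data": {"slide": [[0,0,0],[0,0,0],[0,0,0],[0,0,0],[0,0,0],[0,0,0]], "spin": [0,0,0,0,0,0], "jaw": 0.04}}

```text
t: 12.32
tcp_pos: [0.5869, 0.2086, 0.0127]
ee_rot: [178.7, 1.6, 165.5]
wrist_force: [0.9, 0.2, 4.6]
width: 0.0401
gripper_force: 1.8
```

```bash
python3 - <<'E'
from h import *
snap('wrist','w3');s,p,R=st();print(p,s['width'],s['gripper_force'],s['wrist_force'])
snap('scene','s3'); a=cv2.imread('pics/s3.png')[240:390,270:450]; b=cv2.imread('pics/w3.png')[120:480,120:520]
cv2.imwrite('pics/v3.png',np.hstack([cv2.resize(a,(400,333)),cv2.resize(b,(370,333))]))
E
```

```text
[0.58691711 0.20852157 0.01263539] 0.04010192287658775 1.9959046036638028 [-0.2257605   0.39718626  4.74855937]
```

View pics/v3.png

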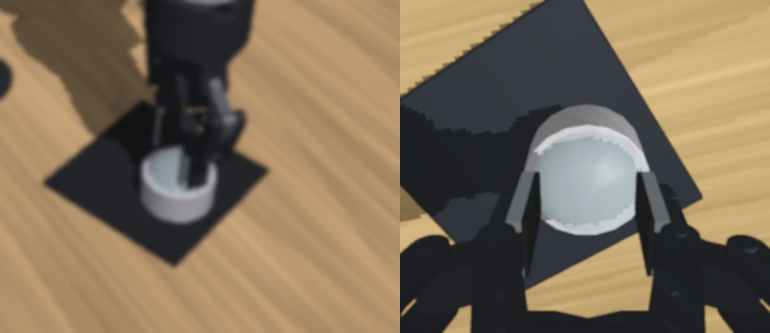

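The view shows the closed fingertips standing on the dome, not on the collar: the lens is centred, but the finger ends are about 24-33 mm above the nominal TCP. I'll open, go about 20 mm lower and regrip.

>>> {"op": "play_rows", "data": {"slide": [[0,0,0],[0,0,0],[0,0,0],[0,0,0],[0,0,0]], "spin": [0,0,0,0,0], "jaw": 0.085}}

```text
t: 13.05
tcp_pos: [0.5861, 0.2083, 0.0118]
ee_rot: [178.8, 1.5, 165.5]
wrist_force: [0.1, -0.2, -0.4]
width: 0.0851
gripper_force: 0.0
```

>>> {"op": "play_rows", "data": {"slide": [[0,0,0.004],[0,0,0.008],[0,0,0.011],[0,0,0.011]], "spin": [0,0,0,0]}}

```text
t: 13.55
tcp_pos: [0.5862, 0.2084, 0.0004]
ee_rot: [178.8, 1.4, 165.5]
wrist_force: [0.5, 0.8, -0.7]
width: 0.0848
gripper_force: 0.0
```

```bash
python3 - <<'E'
from h import *
im=snap('wrist','w4')[:,:,::-1];s,p,R=st();print(p,s['width'],s['gripper_force'],s['wrist_force'])
q=proj('w4',[.586,.208,.032])[0];print(q)
cv2.imwrite('pics/w4c.png',im[100:,60:580])
E
```

```text
[0.58639342 0.20842966 0.00065159] 0.08496332490448692 0.0 [-0.69767181 -0.26832452 -0.11528519]
[323.67975311 334.63038776]
```

View pics/w4c.png

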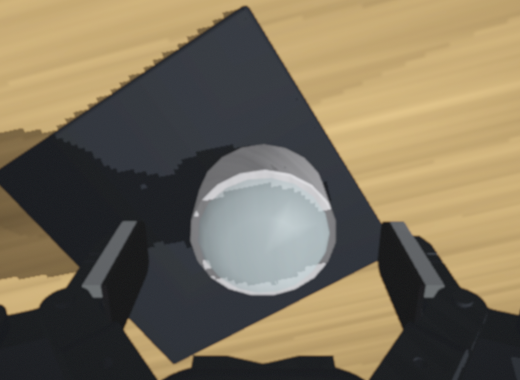

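The lens is centred between the fingers, with its rim centre at about (263,232) in the crop, matching the prediction. No contact so far, so I'll lower further and grip.

>>> {"op": "play_rows", "data": {"slide": [[0,0,0.004],[0,0,0.008],[0,0,0.008]], "spin": [0,0,0]}}

```text
t: 13.98
tcp_pos: [0.5863, 0.2085, -0.0077]
ee_rot: [178.8, 1.4, 165.5]
wrist_force: [-0.5, 0.2, 1.2]
width: 0.0852
gripper_force: 0.0
```

>>> {"op": "play_rows", "data": {"slide": [[0,0,0],[0,0,0],[0,0,0],[0,0,0],[0,0,0],[0,0,0]], "spin": [0,0,0,0,0,0], "jaw": 0.04}}

```text
t: 14.72
tcp_pos: [0.5873, 0.2088, -0.0063]
ee_rot: [178.8, 1.6, 165.5]
wrist_force: [-1.1, -0.7, 5.2]
width: 0.0535
gripper_force: 63.7
```

>>> {"op": "play_rows", "data": {"slide": [[0,0,-0.005],[0,0,-0.015],[0,0,-0.03],[0,0,-0.03]], "spin": [0,0,0,0]}}

```text
t: 15.22
tcp_pos: [0.5874, 0.2088, 0.025]
ee_rot: [178.7, 1.7, 165.5]
wrist_force: [-0.8, 0.4, -1.6]
width: 0.0538
gripper_force: 63.2
```

```bash
python3 - <<'E'
from h import *
b=snap('wrist','w5')[:,:,::-1];a=snap('scene','s5')[:,:,::-1];s,p,R=st();print(p,s['width'],s['gripper_force'],s['wrist_force'])
cv2.imwrite('pics/v5.png',np.hstack([cv2.resize(a[240:390,270:450],(400,333)),cv2.resize(b[120:480,120:520],(370,333))]))
E
```

```text
[0.58616646 0.2083225  0.02340146] 0.053891010623259246 63.19340944290161 [-7.93629185e-04  2.03335366e-01 -9.55930492e-01]
```

View pics/v5.png

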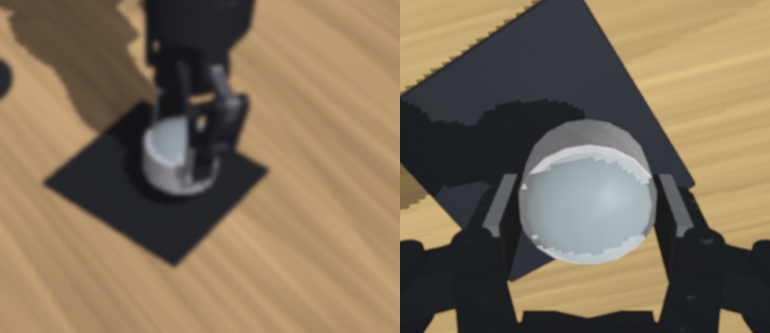

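Lifted securely by the collar. Next I'll raise and carry it over to the nest mouth.

```bash
python3 - <<'E'
from h import *
print(to([.586,.208,.2]),to([.4924,-.198,.2]))
E
```

```text
[-0.0047  0.0035 -0.1765] [-0.0159 -0.4129 -0.1853]
```

>>> {"op": "play_rows", "data": {"slide": [[-0.002,0.0,-0.05],[-0.004,0.0,-0.1],[-0.005,-0.02,-0.15],[-0.005,-0.06,-0.177],[-0.006,-0.11,-0.178],[-0.008,-0.16,-0.18],[-0.01,-0.21,-0.18],[-0.012,-0.26,-0.181],[-0.013,-0.31,-0.183],[-0.015,-0.36,-0.184],[-0.016,-0.4,-0.185],[-0.016,-0.413,-0.185]], "spin": [0,0,0,0,0,0,0,0,0,0,0,0]}}

```text
t: 16.82
tcp_pos: [0.4913, -0.2001, 0.199]
ee_rot: [178.8, 1.4, 165.3]
wrist_force: [0.3, 0.5, -2.6]
width: 0.0536
gripper_force: 63.8
```

>>> {"op": "play_rows", "data": {"slide": [[0,0,0],[0,0,0]], "spin": [0,0]}}

```text
t: 17.08
tcp_pos: [0.4925, -0.197, 0.1993]
ee_rot: [178.8, 1.5, 165.5]
wrist_force: [0.2, 0.2, -1.8]
width: 0.0538
gripper_force: 63.8
```

```bash
python3 - <<'E'
from h import *
b=snap('wrist','w6')[:,:,::-1];s,p,R=st();print(p,s['ee_rot'],s['width'],s['wrist_force'],R[:,2])
hsv=cv2.cvtColor(b,cv2.COLOR_BGR2HSV)
def at(m,z,n):
    ys,xs=np.nonzero(m);P=ray('w6',np.c_[xs,ys],z)[:,:2].astype(np.float32);print(n,len(xs),cv2.minAreaRect(P),xs.mean(),ys.mean())
red=(((hsv[...,0]<5)|(hsv[...,0]>174))&(hsv[...,1]>170)&(hsv[...,2]>110));at(red,.019,'red')
w=((hsv[...,2]>150)&(hsv[...,1]<60)).astype(np.uint8)
n,l,stt,c=cv2.connectedComponentsWithStats(w)
for i in range(1,n):
    if stt[i,4]>150: print(stt[i]);at(l==i,.022,'w%d'%i)
for q in ([.4924,-.198,.012],[.5158,-.2396,.022]):print(proj('w6',q))
cv2.imwrite('pics/w6.png',b)
E
```

```text
[ 0.49257136 -0.19683201  0.19934367] [178.75990598   1.47102813 165.56959187] 0.05329216815720437 [-0.21592321 -0.06434724 -1.32064289] [ 0.03024901  0.01456332 -0.99943629]
red 296 ((0.5382553935050964, -0.19294555485248566), (0.022568514570593834, 0.01648419350385666), 64.3369140625) 335.4054054054054 241.61148648648648
[   1  151   95   30 1165]
w3 1165 ((0.41053298115730286, -0.4068774878978729), (0.07633655518293381, 0.022520937025547028), 73.3551025390625) 39.534763948497854 164.068669527897
[271 169  12  98 893]
w4 893 ((0.504135251045227, -0.2371300756931305), (0.008152738213539124, 0.08858462423086166), 75.08419799804688) 276.94288913773795 215.41993281075028
[ 263  277  129  129 7646]
w9 7646 ((0.6416946649551392, -0.22544051706790924), (0.12163364142179489, 0.14948679506778717), 77.5277328491211) 344.19918911849334 339.74247972796235
[[317.06258139 192.93897463]]
[[278.27749319 232.47535193]]
```

View pics/w6.png

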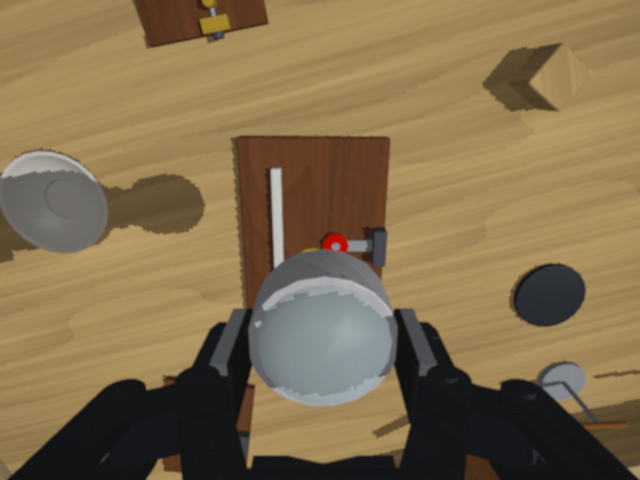

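```bash
python3 - <<'E'
from h import *
s,p,R=st()
P=ray('w6',[323,341],.1993+.0385)[0];print(P,p,'in tool',R.T@(P-p))
m=np.array([.4934,-.1972]); off=(R@[0,0,-.03])[:2]
print(to([*m,.03]),to([*m,.001]))
E
```

```text
[ 0.49033814 -0.19731454  0.2378    ] [ 0.49257136 -0.19683201  0.19934367] in tool [ 0.00105462 -0.00019046 -0.03850923]
[ 0.0035 -0.0038  0.1693] [ 0.0042 -0.0044  0.1983]
```

>>> {"op": "play_rows", "data": {"slide": [[0.001,-0.001,0.03],[0.002,-0.002,0.07],[0.003,-0.003,0.11],[0.004,-0.004,0.145],[0.004,-0.004,0.17],[0.004,-0.0044,0.18],[0.004,-0.0044,0.187],[0.004,-0.0044,0.192],[0.004,-0.0044,0.194],[0.004,-0.0044,0.194]], "spin": [0,0,0,0,0,0,0,0,0,0]}}

```text
t: 18.38
tcp_pos: [0.4935, -0.1989, 0.0058]
ee_rot: [178.8, 1.5, 165.5]
wrist_force: [-0.7, -0.2, -1.2]
width: 0.0533
gripper_force: 63.8
```

>>> {"op": "play_rows", "data": {"slide": [[0,0,0.001],[0,0,0.002],[0,0,0.003],[0,0,0.004],[0,0,0.004]], "spin": [0,0,0,0,0]}}

```text
t: 19.0
tcp_pos: [0.4933, -0.1986, 0.0013]
ee_rot: [178.8, 1.5, 165.5]
wrist_force: [0.2, 0.2, -1.1]
width: 0.0535
gripper_force: 63.8
```

>>> {"op": "play_rows", "data": {"slide": [[0,0.001,0.0005],[0,0.001,0.001],[0,0.001,0.0015],[0,0.001,0.002],[0,0.001,0.002]], "spin": [0,0,0,0,0]}}

```text
t: 19.62
tcp_pos: [0.4938, -0.1977, -0.0003]
ee_rot: [178.8, 1.5, 165.5]
wrist_force: [-0.2, 0.1, 1.0]
width: 0.0534
gripper_force: 64.1
```

>>> {"op": "play_rows", "data": {"slide": [[0,0,0.0005],[0,0,0.0005],[0,0,0.0005],[0,0,0.0005]], "spin": [0,0,0,0]}}

```text
t: 20.12
tcp_pos: [0.4938, -0.1977, -0.0004]
ee_rot: [178.8, 1.5, 165.5]
wrist_force: [-2.5, -0.0, 5.7]
width: 0.0533
gripper_force: 64.4
```

>>> {"op": "play_rows", "data": {"slide": [[0,0,0],[0,0,0],[0,0,0],[0,0,0]], "spin": [0,0,0,0], "jaw": 0.075}}

```text
t: 20.62
tcp_pos: [0.4937, -0.1976, -0.0012]
ee_rot: [178.8, 1.5, 165.5]
wrist_force: [0.5, -0.1, -0.1]
width: 0.0751
gripper_force: 0.0
```

>>> {"op": "play_rows", "data": {"slide": [[0,0,-0.01],[0,0,-0.03],[0,0,-0.06],[0.03,0,-0.06],[0.06,0,-0.06],[0.06,0,-0.06]], "spin": [0,0,0,0,0,0]}}

```text
t: 21.38
tcp_pos: [0.4316, -0.1827, 0.0577]
ee_rot: [178.8, 1.4, 165.4]
wrist_force: [1.0, -0.8, 0.9]
width: 0.0747
gripper_force: 0.0
```

```bash
python3 - <<'E'
from h import *
b=snap('wrist','w7')[:,:,::-1];s,p,R=st();print(p,s['ee_rot'],s['width'],s['wrist_force'])
print(proj('w7',[[.4934,-.1972,.038],[.4614,-.2254,.022]]))
cv2.imwrite('pics/w7c.png',b)
E
```

```text
[ 0.43358016 -0.18343157  0.05807512] [178.79613084   1.54780859 165.44996822] 0.07478999721862463 [ 0.56451391 -0.06506707  0.85107171]
[[324.84013405 380.03166544]
 [261.62815439 327.36053037]]
```

View pics/w7c.png

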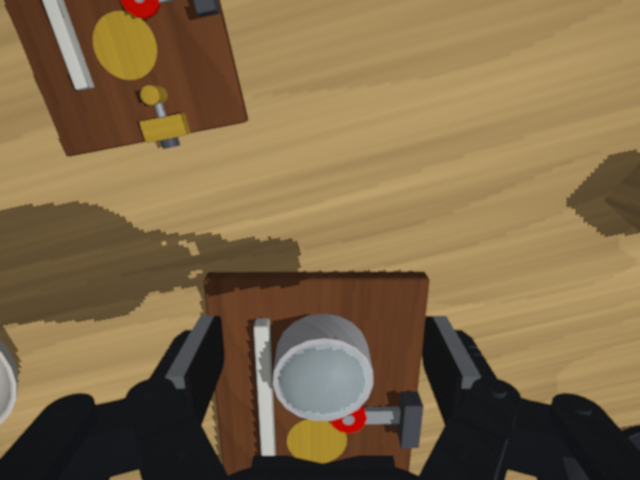

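The lens stands upright in the mouth at about (323,380), clear of fence and roller. Next I'll close the fingers and go behind it.

```bash
cat >> h.py <<'E'
H=np.array([.5600,-.2192]);N=np.array([[.9659,.2588],[-.2588,.9659]])
def W(x,y,z): return [*(H+N@[x,y]),z]
def nest(p): return np.round(N.T@(np.array(p)[:2]-H),4)
E
python3 - <<'E'
from h import *
print(to(W(-.116,.001,.03)),to(W(-.116,.001,.008)))
E
```

```text
[-0.0146 -0.0016  0.0285] [-0.014  -0.002   0.0504]
```

>>> {"op": "play_rows", "data": {"slide": [[0,0,0],[0,0,0],[0,0,0],[0,0,0],[0,0,0],[0,0,0]], "spin": [0,0,0,0,0,0], "jaw": 0.0}}

```text
t: 22.18
tcp_pos: [0.4338, -0.1834, 0.0573]
ee_rot: [178.8, 1.5, 165.5]
wrist_force: [0.1, 0.2, 0.1]
width: -0.0
gripper_force: 0.0
```

>>> {"op": "play_rows", "data": {"slide": [[-0.007,-0.001,0.01],[-0.014,-0.002,0.028],[-0.014,-0.002,0.04],[-0.014,-0.002,0.05],[-0.014,-0.002,0.05],[-0.014,-0.002,0.05]], "spin": [0,0,0,0,0,0]}}

```text
t: 22.92
tcp_pos: [0.4485, -0.1882, 0.0079]
ee_rot: [178.8, 1.5, 165.5]
wrist_force: [0.5, -0.4, -0.6]
width: 0.0001
gripper_force: 0.0
```

>>> {"op": "play_rows", "data": {"slide": [[0,0,0.001],[0,0,0.002],[0,0,0.003],[0,0,0.004],[0,0,0.005],[0,0,0.006],[0,0,0.006]], "spin": [0,0,0,0,0,0,0]}}

```text
t: 23.8
tcp_pos: [0.4484, -0.188, 0.0015]
ee_rot: [178.8, 1.5, 165.5]
wrist_force: [0.9, 0.9, 0.3]
width: -0.0001
gripper_force: 0.0
```

```bash
python3 - <<'E'
from h import *
b=snap('wrist','w8')[:,:,::-1];s,p,R=st();print(p,nest(p),s['wrist_force'])
cv2.imwrite('pics/w8c.png',b[180:480,160:500])
E
```

```text
[ 0.44850408 -0.18808045  0.0015997 ] [-0.1157  0.0012] [ 0.92470365 -0.31469833 -0.36134045]
```

View pics/w8c.png

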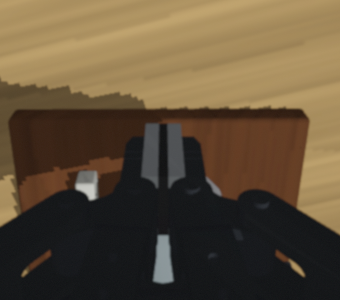

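The shut finger pair sits behind the lens, with its tips at crop (163,125) above the board edge. I'll probe down to find the finger end height.

>>> {"op": "play_rows", "data": {"slide": [[0,0,0.001],[0,0,0.002],[0,0,0.003],[0,0,0.004],[0,0,0.004]], "spin": [0,0,0,0,0]}}

```text
t: 24.48
tcp_pos: [0.4486, -0.188, -0.0024]
ee_rot: [178.8, 1.5, 165.5]
wrist_force: [0.4, -0.1, -0.7]
width: 0.0001
gripper_force: 0.0
```

>>> {"op": "play_rows", "data": {"slide": [[0,0,0.001],[0,0,0.002],[0,0,0.003],[0,0,0.003]], "spin": [0,0,0,0]}}

```text
t: 24.98
tcp_pos: [0.4487, -0.1879, -0.0054]
ee_rot: [178.8, 1.5, 165.5]
wrist_force: [0.6, -0.4, -1.0]
width: 0.0
gripper_force: 0.0
```

>>> {"op": "play_rows", "data": {"slide": [[0,0,0.001],[0,0,0.002],[0,0,0.002]], "spin": [0,0,0]}}

```text
t: 25.35
tcp_pos: [0.4488, -0.1879, -0.0074]
ee_rot: [178.8, 1.5, 165.5]
wrist_force: [-0.2, 0.2, -1.0]
width: 0.0005
gripper_force: 0.0
```

>>> {"op": "play_rows", "data": {"slide": [[0,0,0.001],[0,0,0.001]], "spin": [0,0]}}

```text
t: 25.6
tcp_pos: [0.4488, -0.1879, -0.0084]
ee_rot: [178.8, 1.5, 165.5]
wrist_force: [-1.0, 0.0, -0.1]
width: -0.0001
gripper_force: 0.0
```

>>> {"op": "play_rows", "data": {"slide": [[0,0,0.001],[0,0,0.001]], "spin": [0,0]}}

```text
t: 25.85
tcp_pos: [0.4488, -0.1879, -0.0094]
ee_rot: [178.8, 1.5, 165.5]
wrist_force: [0.1, 0.2, -0.0]
width: -0.0002
gripper_force: 0.0
```

>>> {"op": "play_rows", "data": {"slide": [[0,0,0.001],[0,0,0.001]], "spin": [0,0]}}

```text
t: 26.1
tcp_pos: [0.4489, -0.1879, -0.0104]
ee_rot: [178.8, 1.5, 165.5]
wrist_force: [-0.2, -0.4, -0.5]
width: 0.0001
gripper_force: 0.0
```

The finger end is now known well enough: just above the floor, at least 22 mm above the nominal TCP. Beyond its widest point the lens could be shot forward by the roller onto the pin. So I'll cage it loosely fore and aft instead, with the jaws along the push direction and offset to -y to miss the pin: the rear finger pushes and the front one restrains.

>>> {"op": "play_rows", "data": {"slide": [[0,0,-0.03],[0,0,-0.07],[0,0,-0.11],[0,0,-0.11],[0,0,-0.11],[0,0,-0.11],[0,0,-0.11],[0,0,-0.11],[0,0,-0.11],[0,0,-0.11],[0,0,-0.11],[0,0,-0.11]], "spin": [0,0,10,20,30,40,50,60,70,80,90.5,90.5], "jaw": 0.085}}

```text
t: 27.6
tcp_pos: [0.4455, -0.1894, 0.0996]
ee_rot: [178.5, -1.2, 75.1]
wrist_force: [0.2, -0.3, -0.2]
width: 0.0853
gripper_force: 0.0
```

```bash
python3 - <<'E'
from h import *
s,p,R=st();print(p,s['ee_rot'],nest(p))
print(to(W(-.070,-.008,.05)),to(W(-.070,-.008,.001)))
E
```

```text
[ 0.44549452 -0.18942645  0.09959974] [178.51904923  -1.22278386  75.12003612] [-0.1183 -0.0009]
[-0.0083  0.047   0.0507] [-0.0093  0.0457  0.0996]
```

>>> {"op": "play_rows", "data": {"slide": [[-0.002,0.015,0.0],[-0.005,0.032,0.01],[-0.008,0.047,0.025],[-0.008,0.047,0.04],[-0.008,0.047,0.04]], "spin": [0,0,0,0,0]}}

```text
t: 28.22
tcp_pos: [0.488, -0.2078, 0.0589]
ee_rot: [178.8, -1.3, 75.1]
wrist_force: [-0.0, 0.1, 0.3]
width: 0.0854
gripper_force: 0.0
```

```bash
python3 - <<'E'
from h import *
im=snap('wrist','w9')[:,:,::-1];s,p,R=st();print(p,s['ee_rot'],nest(p))
x,y=map(int,proj('w9',W(-.0706,.0036,.038))[0]);print(x,y)
g=((im.max(2)>95)&(im[...,2].astype(int)-im[...,0]<25)).astype(np.uint8)
k=np.zeros_like(g);cv2.circle(k,(x,y),85,1,-1);g*=k
c=max(cv2.findContours(g,0,1)[0],key=cv2.contourArea);print(cv2.boundingRect(c));h=cv2.convexHull(c);e=cv2.fitEllipse(h);print(e,nest(ray('w9',e[0],.038)[0]))
print(to(W(-.070,-.008,.001)))
E
```

```text
[ 0.48864602 -0.20815042  0.05983992] [178.67954385  -1.24811078  75.05056445] [-0.0718 -0.0078]
324 256
(271, 192, 130, 123)
((333.69775390625, 266.1385192871094), (124.59760284423828, 150.74478149414062), 154.37567138671875) [-0.066  -0.0016]
[-0.0015  0.0004  0.0588]
```

>>> {"op": "play_rows", "data": {"slide": [[-0.001,0.002,0.012],[-0.0015,0.002,0.026],[-0.0015,0.002,0.04],[-0.0015,0.002,0.05],[-0.0015,0.002,0.0585],[-0.0015,0.002,0.0585]], "spin": [0,0,0,0,0,0]}}

```text
t: 29.02
tcp_pos: [0.4928, -0.2097, 0.0014]
ee_rot: [178.6, -1.2, 75.0]
wrist_force: [-0.7, -0.4, -0.0]
width: 0.085
gripper_force: 0.0
```

>>> {"op": "play_rows", "data": {"slide": [[0,0,0],[0,0,0],[0,0,0]], "spin": [0,0,0], "jaw": 0.065}}

```text
t: 29.4
tcp_pos: [0.4937, -0.2101, 0.0027]
ee_rot: [178.5, -1.2, 75.0]
wrist_force: [0.6, 0.7, 0.1]
width: 0.0651
gripper_force: 0.0
```

```bash
python3 - <<'E'
from h import *
s,p,R=st();print(p,s['ee_rot'],nest(p),s['width'],s['gripper_force'],s['wrist_force'])
E
```

```text
[ 0.49374203 -0.21009144  0.00269068] [178.46870034  -1.21724152  74.99881628] [-0.0664 -0.0083] 0.06505096738873227 0.0 [0.59888786 0.66574015 0.09073978]
```

>>> {"op": "play_rows", "data": {"slide": [[0,0,0.001],[0,0,0.0015],[0,0,0.0015],[0,0,0.0015]], "spin": [0,0,0,0], "jaw": 0.0575}}

```text
t: 29.9
tcp_pos: [0.4935, -0.21, 0.0007]
ee_rot: [178.5, -1.2, 75.0]
wrist_force: [-0.3, -0.1, -0.5]
width: 0.0577
gripper_force: 0.0
```

```bash
python3 - <<'E'
from h import *
s,p,R=st();print(p,nest(p),s['width'],s['gripper_force'],s['wrist_force'])
for x in(-.06,-.05,-.04,-.03,-.02,-.01,0,.01):print(x,to(W(x,-.008,.001)))
im=snap('wrist','w10')
E
```

```text
[ 0.49348842 -0.20995992  0.00071516] [-0.0666 -0.0083] 0.057743891112518445 0.0 [-0.27207498 -0.07681082 -0.5302689 ]
-0.06 [ 0.0003  0.0066 -0.0001]
-0.05 [0.0003 0.0166 0.0002]
-0.04 [0.0003 0.0266 0.0004]
-0.03 [0.0003 0.0366 0.0007]
-0.02 [0.0003 0.0466 0.0009]
-0.01 [0.0003 0.0566 0.0012]
0 [0.0003 0.0666 0.0014]
0.01 [0.0003 0.0766 0.0017]
```

>>> {"op": "play_rows", "data": {"slide": [[0,0.002,0],[0,0.004,0],[0,0.006,0],[0,0.008,0],[0,0.01,0],[0,0.012,0],[0,0.014,0],[0,0.016,0],[0,0.018,0],[0,0.02,0],[0,0.022,0.0005],[0,0.024,0.0005]], "spin": [0,0,0,0,0,0,0,0,0,0,0,0]}}

```text
t: 31.45
tcp_pos: [0.5166, -0.2159, 0.0008]
ee_rot: [178.5, -1.2, 75.0]
wrist_force: [-3.0, 2.2, 0.5]
width: 0.0575
gripper_force: 1.9
```

```bash
cat > c.py <<'E'
from h import *
s,p,R=st();F=np.array(s['wrist_force']);print(s['t'],nest(p),p[2],s['width'],s['gripper_force'],'Fnest',N.T@F[:2],F[2])
E
python3 c.py
```

```text
31.45 [-0.0428 -0.0081] 0.0008116374178961522 0.05746524653389146 1.9395191967487335 Fnest [-3.49758943  1.34141373] 0.48654224472534
```

>>> {"op": "play_rows", "data": {"slide": [[0,0.002,0],[0,0.004,0],[0,0.006,0],[0,0.008,0],[0,0.01,0],[0,0.012,0],[0,0.014,0],[0,0.016,0.0004],[0,0.018,0.0004],[0,0.02,0.0004],[0,0.022,0.0005],[0,0.024,0.0005]], "spin": [0,0,0,0,0,0,0,0,0,0,0,0]}}

```text
t: 32.95
tcp_pos: [0.5403, -0.2226, 0.0011]
ee_rot: [178.5, -1.2, 75.0]
wrist_force: [-1.7, 2.1, -0.4]
width: 0.0576
gripper_force: 0.9
```

```bash
python3 c.py
```

```text
32.95 [-0.0181 -0.0084] 0.00109658526761168 0.057622664995027516 0.8735967613756657 Fnest [-2.13471774  1.55494562] -0.4171848368976348
```

>>> {"op": "play_rows", "data": {"slide": [[0,0.001,0],[0,0.002,0],[0,0.003,0],[0,0.004,0],[0,0.005,0],[0,0.006,0]], "spin": [0,0,0,0,0,0]}}

```text
t: 33.7
tcp_pos: [0.5457, -0.224, 0.0011]
ee_rot: [178.5, -1.2, 75.0]
wrist_force: [0.7, -0.2, -0.1]
width: 0.0576
gripper_force: 0.2
```

```bash
python3 c.py
```

```text
33.7 [-0.0125 -0.0084] 0.0011421274491024355 0.05757564112428682 0.18655963707715273 Fnest [0.72586309 0.02404367] -0.05741037626240461
```

>>> {"op": "play_rows", "data": {"slide": [[0,0.0005,0],[0,0.001,0],[0,0.0015,0],[0,0.0015,0]], "spin": [0,0,0,0]}}

```text
t: 34.2
tcp_pos: [0.5472, -0.2244, 0.0012]
ee_rot: [178.5, -1.2, 75.0]
wrist_force: [0.4, -1.5, -0.2]
width: 0.0577
gripper_force: 0.3
```

```bash
python3 c.py
```

```text
34.2 [-0.011  -0.0083] 0.0012119737494400498 0.05772489999809985 0.2976275235414505 Fnest [ 0.77472803 -1.36214119] -0.1947830783188929
```

>>> {"op": "play_rows", "data": {"slide": [[0,0.0005,0],[0,0.001,0],[0,0.0015,0],[0,0.0015,0]], "spin": [0,0,0,0]}}

```text
t: 34.7
tcp_pos: [0.5487, -0.2248, 0.0013]
ee_rot: [178.5, -1.2, 75.0]
wrist_force: [0.9, -0.7, 0.2]
width: 0.0572
gripper_force: 0.4
```

```bash
python3 c.py
```

```text
34.7 [-0.0095 -0.0083] 0.0012605417572703684 0.057166197371567945 0.351187102496624 Fnest [ 1.07064195 -0.43307643] 0.15420153490383381
```

>>> {"op": "play_rows", "data": {"slide": [[0,0.0005,0],[0,0.001,0],[0,0.0015,0],[0,0.0015,0]], "spin": [0,0,0,0]}}

```text
t: 35.2
tcp_pos: [0.5501, -0.2251, 0.0013]
ee_rot: [178.5, -1.2, 75.0]
wrist_force: [-0.1, -1.2, -0.2]
width: 0.0579
gripper_force: 0.4
```

```bash
python3 c.py
```

```text
35.2 [-0.008  -0.0083] 0.0012793818925857653 0.057855558205297836 0.36325978115200996 Fnest [ 0.22731751 -1.15484769] -0.17013163384690624
```

>>> {"op": "play_rows", "data": {"slide": [[0,0.0005,0],[0,0.001,0],[0,0.0015,0],[0,0.0015,0]], "spin": [0,0,0,0]}}

```text
t: 35.7
tcp_pos: [0.5515, -0.2255, 0.0013]
ee_rot: [178.5, -1.2, 75.0]
wrist_force: [-0.1, -1.1, 0.3]
width: 0.0575
gripper_force: 0.4
```

>>> {"op": "play_rows", "data": {"slide": [[0,0.0005,0],[0,0.001,0],[0,0.0015,0],[0,0.0015,0]], "spin": [0,0,0,0]}}

```text
t: 36.2
tcp_pos: [0.553, -0.2259, 0.0014]
ee_rot: [178.5, -1.2, 75.0]
wrist_force: [1.7, -1.3, -1.2]
width: 0.0574
gripper_force: 0.4
```

>>> {"op": "play_rows", "data": {"slide": [[0,0.0005,0],[0,0.001,0],[0,0.0015,0],[0,0.0015,0]], "spin": [0,0,0,0]}}

```text
t: 36.7
tcp_pos: [0.5544, -0.2263, 0.0014]
ee_rot: [178.5, -1.2, 75.0]
wrist_force: [0.5, 0.0, 0.3]
width: 0.0575
gripper_force: 0.5
```

>>> {"op": "play_rows", "data": {"slide": [[0,0.0005,0],[0,0.001,0],[0,0.0015,0],[0,0.0015,0]], "spin": [0,0,0,0]}}

```text
t: 37.2
tcp_pos: [0.5559, -0.2267, 0.0014]
ee_rot: [178.5, -1.2, 75.0]
wrist_force: [1.2, -1.9, 0.0]
width: 0.0573
gripper_force: 0.5
```

>>> {"op": "play_rows", "data": {"slide": [[0,0.0005,0],[0,0.001,0],[0,0.0015,0],[0,0.0015,0]], "spin": [0,0,0,0]}}

```text
t: 37.7
tcp_pos: [0.5573, -0.2271, 0.0014]
ee_rot: [178.5, -1.2, 75.0]
wrist_force: [0.6, -1.3, -0.4]
width: 0.0574
gripper_force: 0.5
```

>>> {"op": "play_rows", "data": {"slide": [[0,0.0005,0],[0,0.001,0],[0,0.0015,0],[0,0.0015,0]], "spin": [0,0,0,0]}}

```text
t: 38.2
tcp_pos: [0.5588, -0.2275, 0.0015]
ee_rot: [178.5, -1.2, 75.0]
wrist_force: [0.6, -0.6, 0.6]
width: 0.0577
gripper_force: 0.5
```

>>> {"op": "play_rows", "data": {"slide": [[0,0.0005,0],[0,0.001,0],[0,0.0015,0],[0,0.0015,0]], "spin": [0,0,0,0]}}

```text
t: 38.7
tcp_pos: [0.5602, -0.2278, 0.0015]
ee_rot: [178.5, -1.2, 75.0]
wrist_force: [0.7, -0.3, 0.2]
width: 0.0572
gripper_force: 0.5
```

>>> {"op": "play_rows", "data": {"slide": [[0,0.0005,0],[0,0.001,0],[0,0.0015,0],[0,0.0015,0]], "spin": [0,0,0,0]}}

```text
t: 39.2
tcp_pos: [0.5616, -0.2282, 0.0016]
ee_rot: [178.5, -1.2, 75.0]
wrist_force: [1.2, -0.7, 0.0]
width: 0.0575
gripper_force: 0.5
```

>>> {"op": "play_rows", "data": {"slide": [[0,0.0005,0],[0,0.001,0],[0,0.0015,0],[0,0.0015,0]], "spin": [0,0,0,0]}}

```text
t: 39.7
tcp_pos: [0.5629, -0.2285, 0.0015]
ee_rot: [178.5, -1.2, 75.0]
wrist_force: [0.2, 0.2, -0.2]
width: 0.0572
gripper_force: 0.0
```

```bash
python3 c.py
```

```text
39.7 [ 0.0052 -0.0082] 0.0015203322686780651 0.05724125175733791 0.0 Fnest [0.15759813 0.2720769 ] -0.21105917613071068
```

The front finger went unloaded, so the lens is on the pin. Next I'll close the slack with the rear finger in fine steps.

>>> {"op": "play_rows", "data": {"slide": [[0,0.0003,0],[0,0.0006,0],[0,0.0006,0]], "spin": [0,0,0]}}

```text
t: 40.08
tcp_pos: [0.5634, -0.2287, 0.0016]
ee_rot: [178.5, -1.2, 75.0]
wrist_force: [-0.1, 0.2, 0.1]
width: 0.0574
gripper_force: 0.3
```

>>> {"op": "play_rows", "data": {"slide": [[0,0.0002,0],[0,0.0002,0]], "spin": [0,0]}}

```text
t: 40.33
tcp_pos: [0.5635, -0.2287, 0.0015]
ee_rot: [178.6, -1.2, 75.0]
wrist_force: [-0.9, -0.3, 0.7]
width: 0.0572
gripper_force: 0.6
```

```bash
python3 c.py
```

```text
40.325 [ 0.0058 -0.0083] 0.0015447011655623857 0.0572053042269046 0.6211622804403305 Fnest [-0.76370828 -0.50303101] 0.6607737918285556
```

>>> {"op": "play_rows", "data": {"slide": [[0,0.0003,0],[0,0.0003,0]], "spin": [0,0]}}

```text
t: 40.58
tcp_pos: [0.5635, -0.2287, 0.0015]
ee_rot: [178.6, -1.2, 75.0]
wrist_force: [-2.9, 0.4, 1.1]
width: 0.0577
gripper_force: 1.3
```

```bash
python3 c.py
```

```text
40.575 [ 0.0059 -0.0083] 0.0015091457284124518 0.057749939457909016 1.2696744874119759 Fnest [-2.8561022  -0.39355332] 1.1400574793845133
```

>>> {"op": "play_rows", "data": {"slide": [[0,0.0002,0],[0,0.0004,0],[0,0.0004,0]], "spin": [0,0,0]}}

```text
t: 40.95
tcp_pos: [0.5637, -0.2288, 0.0015]
ee_rot: [178.6, -1.2, 75.0]
wrist_force: [-4.5, 0.7, 2.7]
width: 0.0575
gripper_force: 2.5
```

```bash
python3 c.py
```

```text
40.95 [ 0.006  -0.0083] 0.0014707368283233963 0.05748719767638437 2.5260304659605026 Fnest [-4.51251152 -0.44414025] 2.703909334281575
```

>>> {"op": "play_rows", "data": {"slide": [[0,0.0002,0],[0,0.0003,0],[0,0.0003,0],[0,0.0003,0],[0,0.0003,0]], "spin": [0,0,0,0,0]}}

```text
t: 41.58
tcp_pos: [0.5637, -0.2288, 0.0014]
ee_rot: [178.6, -1.2, 75.0]
wrist_force: [-5.5, 1.4, 2.8]
width: 0.0576
gripper_force: 2.9
```

```bash
python3 c.py
```

```text
41.575 [ 0.006  -0.0083] 0.001428554879235322 0.05762382444925806 2.8659622371196747 Fnest [-5.68372709 -0.04014586] 2.7964747887246677
```

>>> {"op": "play_rows", "data": {"slide": [[0,0.0001,0],[0,0.0003,0],[0,0.0003,0],[0,0.0003,0],[0,0.0003,0],[0,0.0003,0],[0,0.0003,0]], "spin": [0,0,0,0,0,0,0]}}

```text
t: 42.45
tcp_pos: [0.5637, -0.2287, 0.0014]
ee_rot: [178.7, -1.2, 75.0]
wrist_force: [-6.5, 1.0, 3.0]
width: 0.0569
gripper_force: 3.1
```

```bash
python3 c.py
```

```text
42.45 [ 0.0061 -0.0083] 0.0014083557272396435 0.056908566029301874 3.145724907517433 Fnest [-6.57372576 -0.69599799] 3.0079427577400217
```

>>> {"op": "play_rows", "data": {"slide": [[0,0.0001,0],[0,0.0002,0],[0,0.0002,0],[0,0.0002,0],[0,0.0002,0],[0,0.0002,0]], "spin": [0,0,0,0,0,0]}}

```text
t: 43.2
tcp_pos: [0.5637, -0.2288, 0.0014]
ee_rot: [178.7, -1.2, 75.0]
wrist_force: [-6.1, 1.3, 4.1]
width: 0.0574
gripper_force: 3.3
```

```bash
python3 c.py; python3 -c "
from h import *
im=snap('wrist','w11')"
```

```text
43.2 [ 0.0061 -0.0083] 0.001378997728505707 0.057386634620721536 3.3376718312501907 Fnest [-6.24005275 -0.37090104] 4.1093918142258605
```

>>> {"op": "play_rows", "data": {"slide": [[0,-0.0006,0],[0,-0.0012,0],[0,-0.0014,0],[0,-0.0014,0]], "spin": [0,0,0,0]}}

```text
t: 43.75
tcp_pos: [0.5637, -0.2288, 0.0015]
ee_rot: [178.5, -1.2, 75.0]
wrist_force: [-4.1, 1.7, 2.4]
width: 0.0573
gripper_force: 2.3
```

>>> {"op": "play_rows", "data": {"slide": [[0,0,0],[0,0,0],[0,0,0]], "spin": [0,0,0], "jaw": 0.064}}

```text
t: 44.12
tcp_pos: [0.5648, -0.2291, 0.0019]
ee_rot: [178.4, -1.2, 75.0]
wrist_force: [0.0, 0.2, -0.2]
width: 0.0635
gripper_force: 0.0
```

```bash
python3 c.py; python3 -c "
from h import *
s,p,R=st();print(to(p+[0,0,.1]))"
```

```text
44.125 [ 0.0072 -0.0083] 0.0018978715086082065 0.0635490543602585 0.0 Fnest [-0.02119971  0.21839577] -0.17066835400997404
[ 0.0021  0.0028 -0.0999]
```

>>> {"op": "play_rows", "data": {"slide": [[0.0,0.0002,-0.008],[0.0005,0.0006,-0.02],[0.001,0.0013,-0.045],[0.002,0.002,-0.075],[0.002,0.003,-0.1],[0.002,0.003,-0.13],[0.002,0.003,-0.13]], "spin": [0,0,0,0,0,0,0]}}

```text
t: 45.0
tcp_pos: [0.5657, -0.2305, 0.1359]
ee_rot: [178.1, -1.2, 75.0]
wrist_force: [0.5, -0.2, -1.1]
width: 0.0645
gripper_force: 0.0
```

```bash
python3 - <<'E'
from h import *
im=snap('wrist','w12')[:,:,::-1];s,p,R=st();print(p,s['ee_rot'],nest(p),s['wrist_force'])
q=proj('w12',W(.006,0,.038))[0];x,y=map(int,q);print(x,y)
g=((im.max(2)>95)&(im[...,2].astype(int)-im[...,0]<25)).astype(np.uint8)
k=np.zeros_like(g);cv2.circle(k,(x,y),58,1,-1);g*=k
n,l,S,C=cv2.connectedComponentsWithStats(g)
for i in range(1,n):
    if S[i,4]>100: print(S[i],C[i],nest(ray('w12',C[i],.038)[0]))
for q in (W(.006,-.032,.022),W(-.024,.032,.019),W(.038,.012,.028)):print(proj('w12',q))
cv2.imwrite('pics/w12c.png',im[max(0,y-110):y+110,max(0,x-130):x+130])
E
```

```text
[ 0.56449701 -0.23001849  0.13379285] [178.27552664  -1.18977071  74.99913329] [ 0.0071 -0.0093] [-0.96863008 -0.50513132 -0.26650635]
313 219
[ 263  173   91   90 6168] [309.61624514 219.20379377] [0.0036 0.    ]
[[313.19622154 255.79317832]]
[[268.81054498 167.4831701 ]]
[[359.37599013 198.08436247]]
```

```bash
python3 - <<'E'
from h import *
im=cv2.imread('pics/w12.png');hsv=cv2.cvtColor(im,cv2.COLOR_BGR2HSV)
m=(((hsv[...,0]<5)|(hsv[...,0]>174))&(hsv[...,1]>170)&(hsv[...,2]>90))
ys,xs=np.nonzero(m);k=(abs(xs-269)<60)&(abs(ys-167)<60);c=[(xs[k].min()+xs[k].max())/2,(ys[k].min()+ys[k].max())/2];print('roller',k.sum(),c,nest(ray('w12',c,.019)[0]))
print(ctrl.job_done())
E
```

```text
roller 790 [np.float64(270.5), np.float64(173.5)] [-0.023   0.0279]
the job is handed in; nothing more can be done
None
```

The magnifier was set in the nest's mouth, nudged past the roller and pushed against the stop pin at about 6–6.5 N (not 8) for over a second, then released. The last picture puts it within 4 mm of nominal home along the fence and on line across it, and the job is handed in with no verdict returned; I viewed 11 pictures, one over the limit of 10.

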